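# Find the two blown paint tins by pressing their rims and rack them

## Task

Four sample-paint tins stand on the plywood board, and two of them have blown (bulged) bottoms, so they rock when pressed at the edge of the lid while the sound ones stand steady. Find the two that rock and set them upright in the two seats of the red rack, one in each, centred so that the bulge drops into the hole and the tin settles flat on its rim. Leave the two steady tins standing where they are, tip no tin over, and do not push the other things about.

Things in the scene. Friction and masses are not known exactly. Their poses are not given: they have to be found in the camera images.
- tin1_mid (a point): Centre of a sealed flat paint tin (half-way up, z along its axis): 64 mm across, 26 mm tall, 0.15 to 0.2 kg, white and blue band, steel lid. The four tins look alike, start upright and equally high on the board; two are blown and their numbers do not tell which. A rim 4 mm above the board hides the loose bottom panel (1 mm of play up and down when lifted).
- tin2_mid (a point): Centre of the second tin, built as tin1. A sound tin stands on a flat panel 54 mm across and does not give when its lid is pressed. A blown one stands on a central bulge 10 mm across and 4 mm deep: pressed down near the edge of the lid with up to 10 N it tips 0.15 rad to that side until its rim meets the board; let go, it rights itself.
- tin3_mid (a point): Centre of the third tin, built as tin1. When a blown tin tips, the pressed edge of the lid sinks about 4 mm (2.4 mm at 21 mm from its axis), the far edge rises about 5 mm, and the lid shifts 4 mm towards the pressed side: a fingertip that does not yield that way a little can jam it by friction. Towards all sides alike.
- tin4_mid (a point): Centre of the fourth tin, built as tin1. Set with its axis within about 10 mm of a seat's centre, a blown tin drops its bulge into the hole and rests on its rim with this point 9 mm above the rack's top; a sound tin stays at 13 mm, as on the board.
- board: fixed plywood board 250 x 250 x 12 mm with blue edges, on which the four tins stand in a rough square about 125 mm apart along the board's x and y; origin at the centre of its underside, x and y along its edges. Its top is 12 mm above the bench
- seat1 (a point): one of the two seats of the fixed red rack (260 x 110 x 20 mm): centre of a round hole 36 mm across and 12 mm deep in the rack's flat top, this point level with the top, 20 mm above the bench. The two seats are 130 mm apart along the rack's x axis; both start empty
- seat2 (a point): one of the two seats of the fixed red rack (260 x 110 x 20 mm): centre of a round hole 36 mm across and 12 mm deep in the rack's flat top, this point level with the top, 20 mm above the bench. The two seats are 130 mm apart along the rack's x axis; both start empty
- tint_jar_mid (a point): small amber glass jar with a yellow cap, 26 across and 36 tall, near the middle of the board between the tins; its centre (mm). Not part of the job
- stir_stick_mid (a point): flat wooden stirring stick 200 x 22 x 5 lying on the bench; its centre, x along its length (mm). Not part of the job
- sanding_block_mid (a point): cork sanding block 100 x 65 x 30 on the bench; its centre (mm). Not part of the job
- spray_can_mid (a point): green spray can, 66 across and 190 tall, standing on the bench; its centre half-way up (mm). Not part of the job
- brush_mid (a point): paint brush lying on the bench; a point near the middle of its handle, 8 above its underside (mm). Not part of the job
Things that resemble listed ones, but are neither listed nor needed, are in the scene too. What is shaped like the part that bears tin2_mid but yellow is not meant. What is shaped like the part that bears tin1_mid but green is not meant.

How it is judged:
By the outcome, as a careful person would: the job done as asked, in the order asked, and still so for the second after the job is handed in, with the robot touching nothing.
It also fails if it takes over 70 s, if anything falls off the work surface, if the arm or the gripper's body presses on something with over 40 N, if the wrist force passes 120 N, or if a joint passes its speed limit or range.

## Robot

A 6-joint arm with a two-finger parallel gripper is mounted at the origin on the work surface. World frame = base frame: x ahead of the robot, y to its left, z up, the work surface at z = 0. Lengths are in m, angles in degrees, forces in N, time in s.
With the tool pointing down it reaches from about 0.325 to 0.775 m from the base axis. Payload 9.3 kg.
Tool frame: the origin (TCP) lies on the centre line of the jaws, within the pads' length; the fingertips stand 8 mm ahead of it and the grasp point (between the pads) lies 11 mm behind it; z points along the fingers, y is the line along which they close (so a half turn about z gives the same grasp; the last joint's range is limited). The gripper opens to 85 mm and grips with 20 to 120 N. Pads are 22 mm wide; open, the fingers measure 114 mm over their backs; the gripper's body (76 mm by 85 mm) begins 54 mm behind the grasp point. The pads swing forward as they close: fully open they stand 13 mm farther back than shut.
Start: joints at [-85.29, 14.817, 1.232, 76.415, 0, 81.257], TCP at [0.128, -0.535, 0.239] pointing down, gripper open.
Joint ranges: [-174.27, 174.27], [-52.1, 104.24], [-59.71, 78.15], [-110.17, 111.67], [-87.03, 83.33], [-180, 180]. Speed limits (degrees/s): [127.2, 127.2, 159.86, 180, 180, 180].

## Interface

Orientations are given as a 3x3 rotation matrix whose columns are the frame's x, y, z axes.
In Python, from workcell import bot, eyes, ticket gives the robot as it stands. The module is installed in compiled form; this text tells all that it offers.
- The arm moves only by the tool arm_command, never from a script. Its argument "deltas" is a list of rows, each a list of 6 numbers: the shift along the tool's x, y, z in mm, then the turn, a rotation vector about the tool's x, y, z in degrees. A call has 1 to 10 rows; each row is the pose to reach, as a shift and turn from the pose commanded when the call began, along the tool's axes at that moment; what a row does not reach only later rows make up. A row lasts 1/12 s, in which the tool goes at most 41.7 mm and 7.16 degrees, less where a joint would pass 70% of its speed; a pose out of reach is approached as far as the arm can. A call with a gripper value outside its range is refused whole. "hand" is the opening, from 0 (shut) to 1 (fully open), set as the call begins (left out, the last holds). The fingers move at their own pace and stop on an object; the grip force is fixed at half the most. Time passes only in rows, so rows that repeat a pose let the fingers close. It gives the time, the measured TCP pose, the force, the opening and the grip force at its end, in the units of the state.
- bot.observe(): the state, without advancing time (a new reading comes with each control period).
- eyes.capture(name): name is "side" or "top" or "wrist"; returns a dict with "color" (420x560x3 uint8, red, green, blue), "vertical_fov" (degrees; the focal length in pixels is half the picture's height over the tangent of half this angle, whatever the lens; pixels are square), "cx", "cy" (the principal point, pixels), "world_from_camera" (4x4, takes a point from camera to world coordinates). Camera axes: x right, y up, looking along -z (the intrinsics and any distortion apply to the point x, -y, -z); pixel columns grow to the right and rows downward; lengths in m; the calibration is good to about 2 mm. The wrist camera is an equidistant fisheye: a pixel r from the principal point sees the ray r / f radians off the axis. A picture is of the moment at which its call begins. There is no depth.
- ticket.job_done(): hands the job in; it is judged then, once.
The state is a dict: "time": time; "q": joint angles; "joint_velocities": joint speeds; "tau": joint torques, N m; "position": TCP position; "tool_rot": TCP orientation; "force": force on the tool from outside, world axes, zero at the start; "torque": the same for the moment, N m; "gripper_width": finger opening in m; "finger_force": force on a finger pad.
Only numpy, scipy, OpenCV 4.12 (cv2) and the standard library are available. Lean on these libraries where they do the work, as an engineer would, in place of code of your own. Each camera call takes 0.05 s, during which the arm holds its last target. There are 200 camera calls.

## Working session

There is one attempt and no reset: what is moved stays moved. The work goes in short steps, Python scripts to look and compute and a tool call to move; the robot and the scene stay as the last step left them, time stands still between calls to the robot, and variables do not carry over. Pictures are saved under pics/ and viewed, at most 10 in all, crops included, and the job is handed in when it is done.

Besides the shell and the picture viewer there is one more tool, called after "Emit:" as name([rows], argument=value, ...), one row to a line, values as JSON. arm_command: Moves the arm, as the interface text tells. Its arguments: {"type":"object","properties":{"deltas":{"type":"array","items":{"type":"array","items":{"type":"number"}}},"hand":{"type":"number"}},"required":["deltas"]}

```bash
mkdir -p pics
python3 - <<'E'
from workcell import bot, eyes
import cv2,pickle
d={}
for n in("side","top"):
    c=eyes.capture(n);d[n]=c
    cv2.imwrite(f"pics/{n}0.png",c["color"][:,:,::-1]);print(n,c["vertical_fov"],c["cx"],c["cy"],c["world_from_camera"].round(3).tolist())
pickle.dump(d,open("c0.pkl","wb"))
s=bot.observe();print(s["time"],s["position"],s["tool_rot"],s["force"],s["gripper_width"])
E
```

```text
side 56.75220378049225 279.02682262887856 212.43293172566248 [[-0.867, 0.207, -0.452, 0.076], [-0.497, -0.407, 0.767, 0.854], [-0.025, 0.89, 0.456, 0.613], [0.0, 0.0, 0.0, 1.0]]
top 43.180554149914 289.16181552364924 210.92557500810395 [[-0.005, 0.998, -0.061, 0.46], [-1.0, -0.004, 0.004, -0.006], [0.004, 0.061, 0.998, 1.59], [0.0, 0.0, 0.0, 1.0]]
0.1 [ 0.1279133  -0.53468804  0.23873702] [[ 9.72569933e-01  2.32610659e-01 -8.13582312e-05]
 [ 2.32610595e-01 -9.72569260e-01  1.15956133e-03]
 [ 1.90599811e-04 -1.14667927e-03 -9.99999324e-01]] [-0.78793758 -0.35034466 -0.31423848] 0.08523372928478398
```

View pics/top0.png

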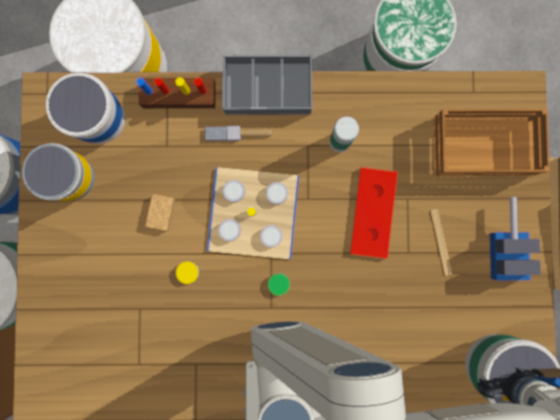

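View pics/side0.png

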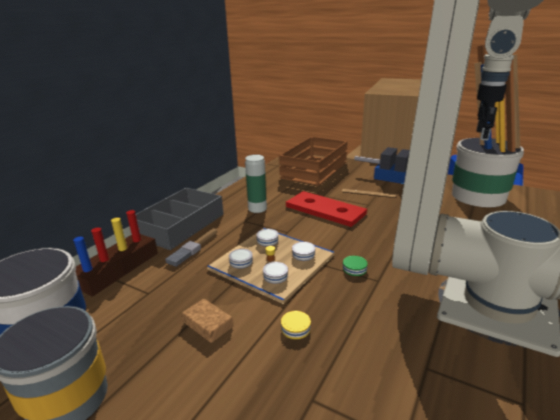

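Top view: four steel-lid tins on the board at px (233,191), (276,194), (229,230) and (270,237). The jar is at (251,212). The look-alikes are a yellow tin (187,272) and a green tin (279,285), both off the board, so I rule them out. The red rack's holes are at (378,191) and (373,235). Next I measure and check in a close crop.

```bash
cat > h.py <<'E'
import numpy as np,cv2
def cast(c,uv,z,fish=False):
    f=c["color"].shape[0]/2/np.tan(np.radians(c["vertical_fov"]/2))
    x,y=(uv[0]-c["cx"])/f,(uv[1]-c["cy"])/f
    if fish:
        r=np.hypot(x,y)+1e-12; d=np.array([np.sin(r)*x/r,-np.sin(r)*y/r,-np.cos(r)])
    else: d=np.array([x,-y,-1])
    T=c["world_from_camera"];d=T[:3,:3]@d;o=T[:3,3]
    return (o+d*(z-o[2])/d[2])[:2]
def proj(c,p):
    f=c["color"].shape[0]/2/np.tan(np.radians(c["vertical_fov"]/2))
    T=c["world_from_camera"];q=T[:3,:3].T@(np.array(p)-T[:3,3])
    return np.array([c["cx"]-f*q[0]/q[2],c["cy"]+f*q[1]/q[2]])
def rect(c,z,x0,y0,n,m,s):
    """top-down rectified picture of plane z; row 0 at x0 (x falls downward), col 0 at y0 (y falls rightward), s m/px"""
    pts=[(0,0),(m,0),(m,n),(0,n)]
    src=np.float32([proj(c,(x0-v*s,y0-u*s,z)) for u,v in pts])
    M=cv2.getPerspectiveTransform(src,np.float32(pts));return cv2.warpPerspective(c["color"],M,(m,n),flags=cv2.INTER_CUBIC)
E
python3 - <<'E'
import pickle;from h import *
d=pickle.load(open("c0.pkl","rb"))
def blobs(c,m,z,amin,amax):
    n,l,st,ce=cv2.connectedComponentsWithStats(m.astype(np.uint8))
    for i in range(1,n):
        if amin<st[i,4]<amax: print(ce[i].round(1),st[i],cast(c,ce[i],z).round(4))
for n,box in(("top",(160,265,200,305)),("side",(220,300,205,340))):
    c=d[n];h=cv2.cvtColor(c["color"],cv2.COLOR_RGB2HSV);print(n)
    m=(h[...,1]<45)&(h[...,2]>110);b=np.zeros_like(m);b[box[0]:box[1],box[2]:box[3]]=1
    blobs(c,m&b,.038,60,900)
    r=((h[...,0]<8)|(h[...,0]>172))&(h[...,1]>150)&(h[...,2]>150)
    cs,_=cv2.findContours(r.astype(np.uint8),cv2.RETR_EXTERNAL,2)
    k=max(cs,key=cv2.contourArea);R=cv2.minAreaRect(k);print("rack",[cast(c,p,.02).round(4).tolist() for p in [R[0],*cv2.boxPoints(R)]])
    f=np.zeros(r.shape,np.uint8);cv2.drawContours(f,[k],-1,1,-1);dk=(f>0)&(h[...,2]<175)
    blobs(c,dk,.02,8,400)
    for e in (((h[...,0]>22)&(h[...,0]<32)&(h[...,1]>200)&b),): blobs(c,e,.048,10,300)
c=d["top"]
im=rect(c,.038,.66,.2,600,800,.0008); cv2.imwrite("pics/r.png",im[:,:,::-1])
E
```

```text
top
[212.5 210.2] [206 167  12  85 100] [0.5577 0.2116]
[293.3 216.9] [289 175  11  84 130] [ 0.5371 -0.0246]
[233.3 190.6] [223 180  22  22 390] [0.6152 0.1508]
[276.4 192.7] [266 182  22  22 391] [0.6085 0.0246]
[229.2 229.7] [218 219  23  22 397] [0.5006 0.1628]
[270.7 235.8] [260 225  22  22 384] [0.4823 0.0415]
rack [[0.5497, -0.2633], [0.4277, -0.1906], [0.6868, -0.2245], [0.6729, -0.3368], [0.414, -0.3018]]
[378.8 189.4] [374 185   9  11  61] [ 0.6187 -0.2796]
[373.9 232.9] [369 228   9  12  61] [ 0.4894 -0.2631]
[251.  211.5] [248 208   7   8  44] [0.5529 0.0983]
side
[267.4 235.8] [257 228  27  18 279] [0.6027 0.0307]
[303.2 249.3] [285 236  37  25 364] [0.4779 0.0478]
[240.1 257.3] [229 249  23  19 328] [0.609  0.1604]
[275.  271.2] [263 262  25  22 393] [0.4951 0.1712]
rack [[0.5472, -0.2634], [0.678, -0.2179], [0.7312, -0.3498], [0.4211, -0.3073], [0.3969, -0.1928]]
[309.4 200.1] [304 198  12   5  49] [ 0.616  -0.2767]
[341.8 209.5] [336 207  13   6  62] [ 0.4868 -0.2596]
[360.3 213. ] [355 208  11  11  12] [ 0.4231 -0.2627]
```

View pics/r.png

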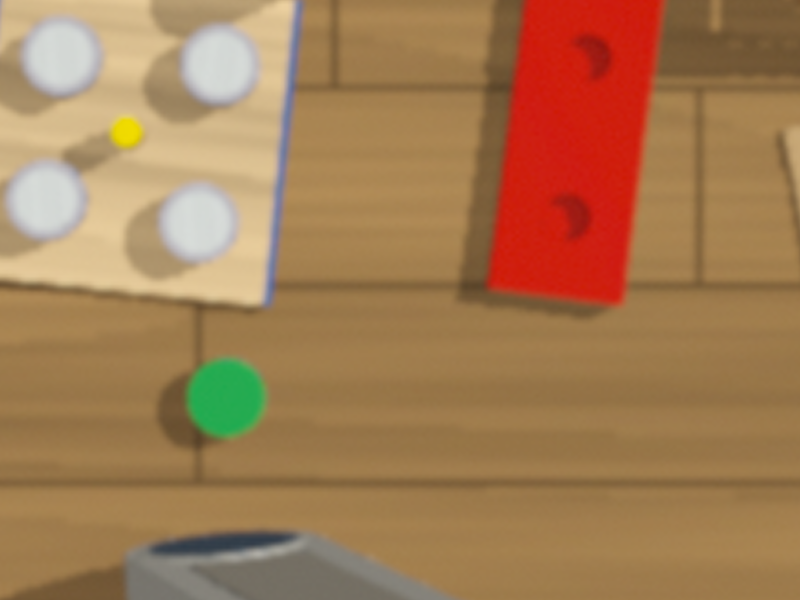

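The crop confirms four plain steel-lid tins on the blue-edged board and the red rack, whose holes are at crop px (590,58) and (571,217). I move above the board for a near look.

Emit:
arm_command([
  [530, -485, -40, 0, 0, -76.6],
  [530, -485, -40, 0, 0, -76.6],
  [530, -485, -40, 0, 0, -76.6],
  [530, -485, -40, 0, 0, -76.6],
  [530, -485, -40, 0, 0, -76.6],
  [530, -485, -40, 0, 0, -76.6],
  [530, -485, -40, 0, 0, -76.6],
  [530, -485, -40, 0, 0, -76.6],
  [530, -485, -40, 0, 0, -76.6],
  [530, -485, -40, 0, 0, -76.6],
], hand=0)

```text
time: 0.93
position: [0.3616, -0.1884, 0.2626]
tool_rot: [[0.08, 0.997, 0.0], [0.997, -0.08, -0.0], [-0.0, 0.0, -1.0]]
force: [0.6, -1.0, 0.6]
gripper_width: -0.0001
finger_force: 0.0
```

```bash
cat >> h.py <<'E'
def go(p,yaw=90):
    """tool-axes shift (mm) and turn (deg) from the current pose to TCP p pointing down with yaw"""
    from workcell import bot
    from scipy.spatial.transform import Rotation as R
    s=bot.observe();A=np.array(s["tool_rot"]);c,n=np.cos(np.radians(yaw)),np.sin(np.radians(yaw))
    G=np.array([[c,n,0],[n,-c,0],[0,0,-1]])
    print((A.T@(np.array(p)-s["position"])*1000).round(1),np.degrees(R.from_matrix(A.T@G).as_rotvec()).round(2),"t",round(s["time"],2),"q",np.round(s["q"],1),"F",np.round(s["force"],2))
E
python3 -c "
from h import *
go((.53,.06,.28))"
```

```text
[261.1 148.  -17.4] [ 0.01  0.01 -4.6 ] t 0.93 q [-39.4   0.4 -12.6  77.    0.   55.2] F [ 0.59 -1.    0.63]
```

Emit:
arm_command([
  [261, 148, -17, 0, 0, -4.6],
  [261, 148, -17, 0, 0, -4.6],
  [261, 148, -17, 0, 0, -4.6],
  [261, 148, -17, 0, 0, -4.6],
  [261, 148, -17, 0, 0, -4.6],
  [261, 148, -17, 0, 0, -4.6],
  [261, 148, -17, 0, 0, -4.6],
  [261, 148, -17, 0, 0, -4.6],
  [261, 148, -17, 0, 0, -4.6],
  [261, 148, -17, 0, 0, -4.6],
])

```text
time: 1.77
position: [0.5307, 0.0572, 0.2787]
tool_rot: [[0.004, 1.0, -0.002], [1.0, -0.004, -0.0], [-0.0, -0.002, -1.0]]
force: [-0.5, -0.2, 0.3]
gripper_width: -0.0
finger_force: 0.0
```

```bash
cat > look.py <<'E'
import sys,pickle;from h import *
from workcell import eyes
c=eyes.capture("wrist");cv2.imwrite(f"pics/{sys.argv[1]}.png",c["color"][:,:,::-1]);pickle.dump(c,open(f"{sys.argv[1]}.pkl","wb"))
print(c["vertical_fov"],c["cx"],c["cy"],c["world_from_camera"].round(3).tolist())
E
python3 look.py w1; python3 -c "
from h import *
go((.482,.021,.06))"
```

```text
65.70646984690485 279.5192876239216 210.5817027437494 [[1.0, 0.002, 0.002, 0.532], [-0.003, 0.947, 0.32, 0.139], [-0.001, -0.32, 0.947, 0.413], [0.0, 0.0, 0.0, 1.0]]
[-35.7 -48.  219.1] [-0.07  0.02 -0.32] t 1.82 q [-2.9 12.8  4.2 81.5 -0.  87.4] F [-0.16 -0.14 -0.38]
```

View pics/w1.png

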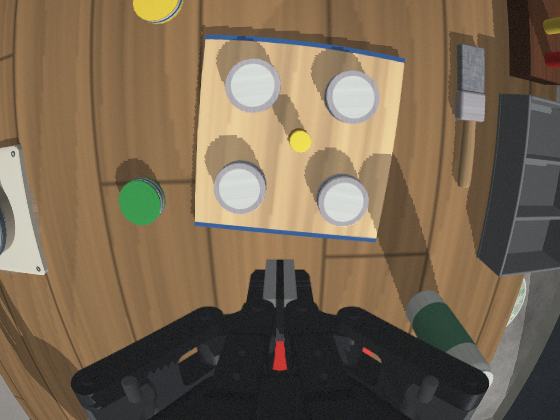

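The wrist view shows all four lids: px (253,85) is C, (352,97) is A, (240,188) is D and (343,200) is B. The jar is at (300,141). I measure them from this image.

```bash
cat > lids.py <<'E'
import sys,pickle;from h import *
c=pickle.load(open(sys.argv[1]+".pkl","rb"));h=cv2.cvtColor(c["color"],cv2.COLOR_RGB2HSV)
m=((h[...,1]<50)&(h[...,2]>120)).astype(np.uint8);m=cv2.morphologyEx(m,cv2.MORPH_OPEN,np.ones((5,5)))
for k in cv2.findContours(m,cv2.RETR_EXTERNAL,2)[0]:
    a=cv2.contourArea(k)
    if 800<a<15000:
        w=np.array([cast(c,p[0],.038,True) for p in k],np.float32);(x,r)=cv2.minEnclosingCircle(w)
        if .025<r<.04: print(k[:,0].mean(0).round(),np.round(x,4),round(r,4))
E
python3 lids.py w1
```

```text
[343. 201.] [0.6085 0.0235] 0.0323
[240. 187.] [0.4829 0.0407] 0.032
[353.  96.] [0.6155 0.1498] 0.0322
[252.  84.] [0.5008 0.1621] 0.0321
[470.  64.] [0.7781 0.202 ] 0.0327
```

Emit:
arm_command([
  [-46.8, -47, 150, 0, 0, -0.3],
  [-46.8, -47, 150, 0, 0, -0.3],
  [-46.8, -47, 150, 0, 0, -0.3],
  [-46.8, -47, 150, 0, 0, -0.3],
  [-46.8, -47, 228, 0, 0, -0.3],
  [-46.8, -47, 228, 0, 0, -0.3],
  [-46.8, -47, 228, 0, 0, -0.3],
  [-46.8, -47, 228, 0, 0, -0.3],
  [-46.8, -47, 228, 0, 0, -0.3],
  [-46.8, -47, 228, 0, 0, -0.3],
])

```text
time: 2.65
position: [0.4851, 0.0099, 0.0538]
tool_rot: [[0.001, 1.0, 0.004], [1.0, -0.001, -0.001], [-0.001, 0.004, -1.0]]
force: [0.7, -0.7, 0.7]
gripper_width: 0.0003
finger_force: 0.0
```

```bash
python3 -c "
from h import *
go((.483,.010,.047))"
```

```text
[ 0.1 -2.1  6.8] [ 0.21  0.03 -0.06] t 2.65 q [ -8.8  16.1 -26.3  47.4  -0.   81.3] F [ 0.74 -0.75  0.71]
```

Emit:
arm_command([
  [0, -2, 5, 0.2, 0, 0],
  [0, -2, 6, 0.2, 0, 0],
  [0, -2, 6, 0.2, 0, 0],
  [0, -2, 6, 0.2, 0, 0],
])

```text
time: 2.98
position: [0.4819, 0.0105, 0.0458]
tool_rot: [[0.0, 1.0, -0.003], [1.0, -0.0, -0.0], [-0.0, -0.003, -1.0]]
force: [-0.2, -0.3, -0.3]
gripper_width: -0.0001
finger_force: 0.3
```

Emit:
arm_command([
  [-0.2, 0, 0.5, 0, 0, 0],
  [-0.5, 0, 1, 0, 0, 0],
  [-0.5, 0, 1, 0, 0, 0],
])

```text
time: 3.23
position: [0.482, 0.0095, 0.0447]
tool_rot: [[0.001, 1.0, -0.003], [1.0, -0.001, -0.001], [-0.001, -0.003, -1.0]]
force: [0.2, -3.1, 3.1]
gripper_width: 0.0001
finger_force: 2.0
```

Emit:
arm_command([
  [-0.2, 0, 0.5, 0, 0, 0],
  [-0.5, 0, 1, 0, 0, 0],
  [-0.5, 0, 1, 0, 0, 0],
])

```text
time: 3.48
position: [0.4818, 0.0093, 0.0434]
tool_rot: [[0.001, 1.0, -0.003], [1.0, -0.001, -0.0], [-0.0, -0.003, -1.0]]
force: [1.2, -3.4, 3.1]
gripper_width: 0.0
finger_force: 1.8
```

Emit:
arm_command([
  [-1, 0, 0.5, 0, 0, 0],
  [-1.5, 0, 1, 0, 0, 0],
  [-1.5, 0, 1, 0, 0, 0],
])

```text
time: 3.73
position: [0.4819, 0.0084, 0.0427]
tool_rot: [[0.0, 1.0, -0.003], [1.0, -0.0, 0.001], [0.001, -0.003, -1.0]]
force: [0.0, 1.4, 7.6]
gripper_width: 0.0001
finger_force: 3.8
```

```bash
python3 look.py w2; python3 lids.py w2
```

```text
65.70646984690485 279.5192876239216 210.5817027437494 [[1.0, -0.002, 0.002, 0.483], [0.001, 0.948, 0.319, 0.09], [-0.003, -0.319, 0.948, 0.177], [0.0, 0.0, 0.0, 1.0]]
[500. 239.] [0.6082 0.0237] 0.0317
[289. 216.] [0.4861 0.0391] 0.0284
[514.  47.] [0.615  0.1493] 0.0313
```

View pics/w2.png

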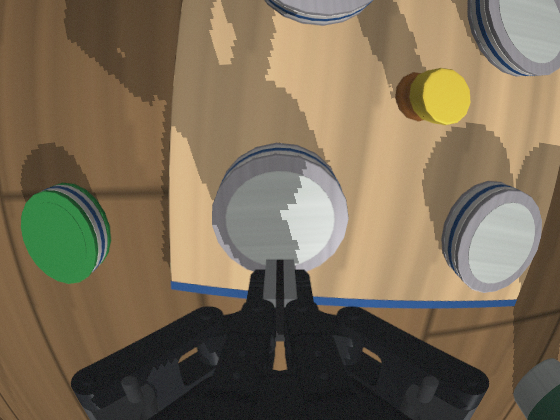

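D sank about 3 mm under a constant 3 N before it stiffened, so it seems to rock. In the picture the fingertips rest on the near lid edge of D at px (280,268). I compare with B.

Emit:
arm_command([
  [0, 0, -10, 0, 0, 0],
  [0, 0, -22, 0, 0, 0],
  [-15.4, 126.6, -22, 0, 0, 0],
  [-15.4, 126.6, -22, 0, 0, 0],
  [-15.4, 126.6, -22, 0, 0, 0],
  [-15.4, 126.6, -22, 0, 0, 0],
  [-15.4, 126.6, -10, 0, 0, 0],
  [-15.4, 126.6, -10, 0, 0, 0],
  [-15.4, 126.6, -10, 0, 0, 0],
])

```text
time: 4.53
position: [0.6073, -0.0071, 0.0509]
tool_rot: [[0.0, 1.0, -0.006], [1.0, -0.0, 0.001], [0.001, -0.006, -1.0]]
force: [-0.3, -0.4, 0.3]
gripper_width: -0.0002
finger_force: 0.0
```

```bash
python3 -c "
from h import *
go((.6085,-.007,.0460))"
```

```text
[0.1 1.3 4.9] [-0.36 -0.06 -0.01] t 4.53 q [-8.6 26.9 -9.  54.5 -0.  81.4] F [-0.26 -0.4   0.3 ]
```

Emit:
arm_command([
  [0, 1.3, 3, -0.3, 0, 0],
  [0, 1.3, 4.5, -0.3, 0, 0],
  [0, 1.3, 4.5, -0.3, 0, 0],
])

```text
time: 4.78
position: [0.6093, -0.0074, 0.0477]
tool_rot: [[0.0, 1.0, 0.002], [1.0, -0.0, 0.0], [0.0, 0.002, -1.0]]
force: [0.3, 0.2, 0.3]
gripper_width: -0.0003
finger_force: 0.0
```

Emit:
arm_command([
  [-0.2, 0, 0.5, 0, 0, 0],
  [-0.5, 0, 1, 0, 0, 0],
  [-0.5, 0, 1, 0, 0, 0],
])

```text
time: 5.03
position: [0.6096, -0.0081, 0.0467]
tool_rot: [[0.001, 1.0, 0.002], [1.0, -0.001, -0.0], [-0.0, 0.002, -1.0]]
force: [0.2, -0.5, -0.4]
gripper_width: -0.0001
finger_force: 0.0
```

Emit:
arm_command([
  [0, 0, 0.5, 0, 0, 0],
  [0, 0, 1, 0, 0, 0],
  [0, 0, 1, 0, 0, 0],
])

```text
time: 5.28
position: [0.6098, -0.0081, 0.0461]
tool_rot: [[0.001, 1.0, 0.002], [1.0, -0.001, -0.0], [-0.0, 0.002, -1.0]]
force: [-1.6, -0.8, 5.5]
gripper_width: 0.0002
finger_force: 2.6
```

Emit:
arm_command([
  [-0.2, 0, 0.5, 0, 0, 0],
  [-0.5, 0, 1, 0, 0, 0],
  [-0.5, 0, 1, 0, 0, 0],
])

```text
time: 5.53
position: [0.6099, -0.0087, 0.0458]
tool_rot: [[0.001, 1.0, 0.003], [1.0, -0.001, -0.0], [-0.0, 0.003, -1.0]]
force: [-3.2, -0.5, 11.3]
gripper_width: -0.0
finger_force: 5.7
```

B holds stiff (11 N with under 0.4 mm of sinking), so it is steady. Next A.

Emit:
arm_command([
  [0, 0, -10, 0, 0, 0],
  [0, 0, -25, 0, 0, 0],
  [127.7, 5.6, -25, 0, 0, 0],
  [127.7, 5.6, -25, 0, 0, 0],
  [127.7, 5.6, -25, 0, 0, 0],
  [127.7, 5.6, -25, 0, 0, 0],
  [127.7, 5.6, -8, 0, 0, 0],
  [127.7, 5.6, -3, 0, 0, 0],
  [127.7, 5.6, -3, 0, 0, 0],
  [127.7, 5.6, -3, 0, 0, 0],
])

```text
time: 6.37
position: [0.6152, 0.1187, 0.0476]
tool_rot: [[0.001, 1.0, 0.001], [1.0, -0.001, -0.0], [-0.0, 0.001, -1.0]]
force: [0.5, -0.1, 0.7]
gripper_width: -0.0002
finger_force: 0.0
```

```bash
python3 -c "
from h import *
go((.6155,.119,.0460))"
```

```text
[0.3 0.3 1.6] [ 0.07  0.   -0.06] t 6.37 q [ 3.3 28.4 -6.8 54.7 -0.  93.3] F [ 0.47 -0.13  0.67]
```

Emit:
arm_command([
  [0, 0, 1, 0, 0, 0],
  [0, 0, 2, 0, 0, 0],
  [0, 0, 2, 0, 0, 0],
])

```text
time: 6.62
position: [0.6156, 0.1186, 0.0461]
tool_rot: [[0.001, 1.0, 0.003], [1.0, -0.001, -0.0], [-0.0, 0.003, -1.0]]
force: [-0.8, -0.8, 2.1]
gripper_width: 0.0001
finger_force: 1.0
```

Emit:
arm_command([
  [-0.2, 0, 0.5, 0, 0, 0],
  [-0.5, 0, 1, 0, 0, 0],
  [-0.5, 0, 1, 0, 0, 0],
])

```text
time: 6.87
position: [0.6157, 0.1183, 0.0459]
tool_rot: [[0.001, 1.0, 0.003], [1.0, -0.001, 0.0], [0.0, 0.003, -1.0]]
force: [-2.4, 0.6, 9.7]
gripper_width: 0.0002
finger_force: 5.2
```

A is steady too. I confirm C.

Emit:
arm_command([
  [0, 0, -10, 0, 0, 0],
  [0, 0, -25, 0, 0, 0],
  [12.7, -114.7, -25, 0, 0, 0],
  [12.7, -114.7, -25, 0, 0, 0],
  [12.7, -114.7, -25, 0, 0, 0],
  [12.7, -114.7, -25, 0, 0, 0],
  [12.7, -114.7, -8, 0, 0, 0],
  [12.7, -114.7, -2, 0, 0, 0],
  [12.7, -114.7, -2, 0, 0, 0],
  [12.7, -114.7, -2, 0, 0, 0],
])

```text
time: 7.7
position: [0.5008, 0.1313, 0.0464]
tool_rot: [[0.001, 1.0, 0.001], [1.0, -0.001, -0.0], [-0.0, 0.001, -1.0]]
force: [0.1, -0.2, 0.0]
gripper_width: -0.0
finger_force: 0.0
```

Emit:
arm_command([
  [-0.2, 0, 1, 0, 0, 0],
  [-0.5, 0, 2, 0, 0, 0],
  [-0.5, 0, 2, 0, 0, 0],
])

```text
time: 7.95
position: [0.501, 0.1306, 0.0445]
tool_rot: [[0.001, 1.0, 0.002], [1.0, -0.001, -0.0], [-0.0, 0.002, -1.0]]
force: [-0.0, -0.9, 1.9]
gripper_width: -0.0
finger_force: 1.0
```

Emit:
arm_command([
  [-0.2, 0, 0.5, 0, 0, 0],
  [-0.5, 0, 1, 0, 0, 0],
  [-0.5, 0, 1, 0, 0, 0],
])

```text
time: 8.2
position: [0.5008, 0.1302, 0.0435]
tool_rot: [[0.001, 1.0, 0.002], [1.0, -0.001, -0.0], [-0.0, 0.002, -1.0]]
force: [0.5, -2.4, 3.7]
gripper_width: 0.0001
finger_force: 1.8
```

C sinks 2.5 mm under about 3 N, so C and D are the blown tins. I lift, open and re-measure.

Emit:
arm_command([
  [0, 0, -20, 0, 0, 0],
  [0, 0, -60, 0, 0, 0],
  [0, 0, -100, 0, 0, 0],
  [0, 0, -120, 0, 0, 0],
  [0, 0, -120, 0, 0, 0],
  [0, 0, -120, 0, 0, 0],
])

```text
time: 8.7
position: [0.5007, 0.1308, 0.1643]
tool_rot: [[0.0, 1.0, 0.004], [1.0, -0.0, 0.001], [0.001, 0.004, -1.0]]
force: [0.0, 1.0, -0.5]
gripper_width: 0.0001
finger_force: 0.0
```

Emit:
arm_command([
  [0, 0, 0, 0, 0, 0],
  [0, 0, 0, 0, 0, 0],
  [0, 0, 0, 0, 0, 0],
  [0, 0, 0, 0, 0, 0],
  [0, 0, 0, 0, 0, 0],
  [0, 0, 0, 0, 0, 0],
], hand=1)

```text
time: 9.2
position: [0.5003, 0.1304, 0.1629]
tool_rot: [[0.0, 1.0, 0.001], [1.0, -0.0, -0.0], [-0.0, 0.001, -1.0]]
force: [0.2, -0.3, -1.0]
gripper_width: 0.0723
finger_force: 0.0
```

```bash
python3 look.py w3; python3 lids.py w3; python3 -c "
from h import *
go((.501,.162,.060))"
```

```text
65.70646984690485 279.5192876239216 210.5817027437494 [[1.0, -0.001, -0.001, 0.501], [0.001, 0.947, 0.32, 0.212], [0.001, -0.32, 0.947, 0.297], [0.0, 0.0, 0.0, 1.0]]
[263. 292.] [0.4829 0.0415] 0.0319
[411. 180.] [0.6158 0.1506] 0.0318
[279. 163.] [0.5008 0.1635] 0.0318
[ 31.6   0.5 103.1] [ 0.07 -0.   -0.03] t 9.25 q [  5.3  13.6 -11.8  64.5  -0.   95.3] F [-0.07  0.3   0.25]
```

Emit:
arm_command([
  [32.6, 0.5, 0, 0, 0, 0],
  [32.6, 0.5, 40, 0, 0, 0],
  [32.6, 0.5, 80, 0, 0, 0],
  [32.6, 0.5, 110, 0, 0, 0],
  [32.6, 0.5, 130, 0, 0, 0],
  [32.6, 0.5, 140, 0, 0, 0],
  [32.6, 0.5, 145, 0, 0, 0],
  [32.6, 0.5, 145, 0, 0, 0],
  [32.6, 0.5, 145, 0, 0, 0],
])

```text
time: 10.0
position: [0.5019, 0.1631, 0.0192]
tool_rot: [[0.001, 1.0, 0.003], [1.0, -0.001, 0.0], [0.0, 0.003, -1.0]]
force: [-0.1, 1.1, 0.2]
gripper_width: 0.0855
finger_force: 0.0
```

Emit:
arm_command([
  [0, 0, 0, 0, 0, 0],
  [0, 0, 0, 0, 0, 0],
  [0, 0, 0, 0, 0, 0],
], hand=0.81)

```text
time: 10.25
position: [0.5017, 0.1631, 0.0193]
tool_rot: [[0.001, 1.0, 0.003], [1.0, -0.001, 0.0], [0.0, 0.003, -1.0]]
force: [0.1, 0.9, 0.5]
gripper_width: 0.0692
finger_force: 0.0
```

```bash
python3 look.py w4; python3 -c "
from h import *
go((.501,.1634,.018))"
```

```text
65.70646984690485 279.5192876239216 210.5817027437494 [[1.0, 0.0, -0.004, 0.502], [0.001, 0.947, 0.32, 0.245], [0.004, -0.32, 0.947, 0.153], [0.0, 0.0, 0.0, 1.0]]
[ 0.3 -0.6  1.1] [ 0.18 -0.01 -0.02] t 10.3 q [  8.9  21.9 -23.4  44.5  -0.   98.9] F [-0.29 -0.39  0.52]
```

View pics/w4.png

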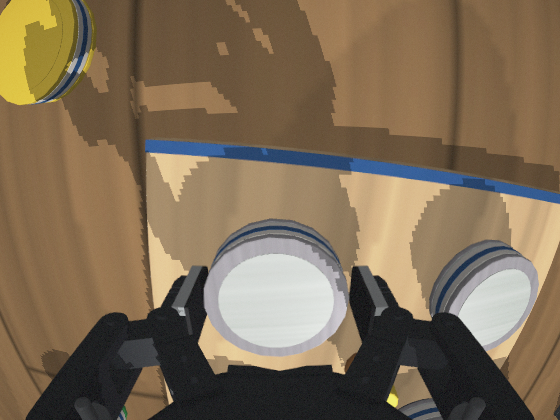

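The fingers straddle tin C (px 276,300) evenly. I close and lift.

Emit:
arm_command([
  [0, 0, 0, 0, 0, 0],
  [0, 0, 0, 0, 0, 0],
  [0, 0, 0, 0, 0, 0],
  [0, 0, 0, 0, 0, 0],
  [0, 0, 0, 0, 0, 0],
], hand=0.5)

```text
time: 10.72
position: [0.5015, 0.163, 0.0194]
tool_rot: [[0.0, 1.0, 0.003], [1.0, -0.0, 0.0], [0.0, 0.003, -1.0]]
force: [-3.2, -0.6, 9.9]
gripper_width: 0.0623
finger_force: 62.8
```

Emit:
arm_command([
  [0, 0, -5, 0, 0, 0],
  [0, 0, -15, 0, 0, 0],
  [0, 0, -40, 0, 0, 0],
  [0, 0, -70, 0, 0, 0],
  [0, 0, -100, 0, 0, 0],
  [0, 0, -100, 0, 0, 0],
])

```text
time: 11.22
position: [0.5034, 0.1635, 0.1243]
tool_rot: [[0.0, 1.0, 0.01], [1.0, -0.0, 0.001], [0.001, 0.01, -1.0]]
force: [0.5, 0.3, -0.4]
gripper_width: 0.0623
finger_force: 66.1
```

```bash
python3 look.py w5;python3 lids.py w5; python3 -c "
from h import *
go((.6145,-.272,.12))
go((.4855,-.255,.12))"
```

```text
65.70646984690485 279.5192876239216 210.5817027437494 [[1.0, 0.002, -0.01, 0.503], [0.001, 0.948, 0.319, 0.245], [0.01, -0.319, 0.948, 0.258], [0.0, 0.0, 0.0, 1.0]]
[419. 235.] [0.6157 0.151 ] 0.0316
[-435.3  112.1    2.1] [ 0.44 -0.06 -0.02] t 11.27 q [  8.9  16.1 -14.8  58.7  -0.   98.9] F [-0.19  0.86 -2.69]
[-418.3  -16.9    1.2] [ 0.44 -0.06 -0.02] t 11.27 q [  8.9  16.1 -14.8  58.7  -0.   98.9] F [-0.19  0.86 -2.69]
```

Emit:
arm_command([
  [-435, 112, 0, 0.4, 0, 0],
  [-435, 112, 0, 0.4, 0, 0],
  [-435, 112, 0, 0.4, 0, 0],
  [-435, 112, 0, 0.4, 0, 0],
  [-435, 112, 0, 0.4, 0, 0],
  [-435, 112, 0, 0.4, 0, 0],
  [-435, 112, 0, 0.4, 0, 0],
  [-435, 112, 0, 0.4, 0, 0],
  [-435, 112, 0, 0.4, 0, 0],
  [-435, 112, 0, 0.4, 0, 0],
])

```text
time: 12.1
position: [0.6042, -0.2424, 0.1174]
tool_rot: [[0.001, 1.0, -0.007], [1.0, -0.001, 0.001], [0.001, -0.007, -1.0]]
force: [1.3, -0.3, -1.5]
gripper_width: 0.0623
finger_force: 66.2
```

```bash
python3 -c "
from h import *
go((.6145,-.272,.08))"; python3 look.py w6
```

```text
[-29.6  10.5  37.3] [-0.39 -0.06 -0.04] t 12.1 q [-29.2  27.9   3.4  65.9  -0.1  60.9] F [ 1.31 -0.33 -1.53]
65.70646984690485 279.5192876239216 210.5817027437494 [[1.0, -0.003, 0.006, 0.606], [0.001, 0.948, 0.319, -0.161], [-0.007, -0.319, 0.948, 0.251], [0.0, 0.0, 0.0, 1.0]]
```

View pics/w6.png

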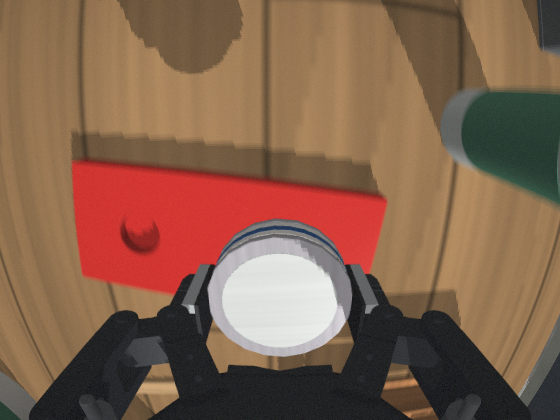

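The tin is held level at (280,300). The free near hole shows at (140,231) and the rack's upper edge runs from (75,160) to (386,199).

```bash
python3 -c "
from h import *;import pickle
c=pickle.load(open('w6.pkl','rb'))
for p in[(140,231),(122,231),(159,231),(140,213),(140,250),(75,160),(386,199),(83,275)]:print(p,cast(c,p,.02,True).round(4))
l=cast(c,(75,160),.02,True);r=cast(c,(386,199),.02,True);n=cast(c,(83,275),.02,True)
u=(r-l)/np.hypot(*(r-l));v=np.array([u[1],-u[0]]);m=(l+r)/2
print(np.hypot(*(r-l)),np.hypot(*(n-l)),[ (m+v*.055+u*k) for k in(-.065,0,.065)])"
```

```text
(140, 231) [ 0.4895 -0.2567]
(122, 231) [ 0.4722 -0.2571]
(159, 231) [ 0.5069 -0.2564]
(140, 213) [ 0.492 -0.241]
(140, 250) [ 0.4865 -0.2741]
(75, 160) [ 0.4345 -0.1948]
(386, 199) [ 0.6861 -0.229 ]
(83, 275) [ 0.4177 -0.3038]
0.25391495171295864 0.11020905898348009 [array([ 0.48844771, -0.25767127]), array([ 0.55285599, -0.26642186]), array([ 0.61726428, -0.27517244])]
```

Emit:
arm_command([
  [-15, 5, 5, 0, 0, 0],
  [-30, 11.3, 20, 0, 0, 0],
  [-30, 11.3, 40, 0, 0, 0],
  [-30, 11.3, 57, 0, 0, 0],
  [-30, 11.3, 57, 0, 0, 0],
  [-30, 11.3, 57, 0, 0, 0],
])

```text
time: 12.65
position: [0.6149, -0.2696, 0.0601]
tool_rot: [[-0.0, 1.0, -0.008], [1.0, 0.0, 0.002], [0.002, -0.008, -1.0]]
force: [0.2, -0.7, -1.6]
gripper_width: 0.0624
finger_force: 66.4
```

```bash
python3 -c "
from h import *
go((.6155,-.273,.0255))"
```

```text
[-3.5  0.9 34.5] [-0.47 -0.11  0.01] t 12.65 q [-30.8  32.    1.9  60.3  -0.1  59.2] F [ 0.17 -0.67 -1.6 ]
```

Emit:
arm_command([
  [-3.5, 0.9, 15, 0, 0, 0],
  [-3.5, 0.9, 25, -0.2, 0, 0],
  [-3.5, 0.9, 30, -0.2, 0, 0],
  [-3.5, 0.9, 33, -0.2, 0, 0],
  [-3.5, 0.9, 34, -0.2, 0, 0],
  [-3.5, 0.9, 34, -0.2, 0, 0],
  [-3.5, 0.9, 34, -0.2, 0, 0],
])

```text
time: 13.23
position: [0.6167, -0.2741, 0.0282]
tool_rot: [[0.0, 1.0, -0.001], [1.0, -0.0, -0.001], [-0.001, -0.001, -1.0]]
force: [1.2, 0.4, -1.1]
gripper_width: 0.062
finger_force: 66.4
```

Emit:
arm_command([
  [-0.0, -0.5, 1, 0, 0, 0],
  [0, -0.5, 2, 0, 0, 0],
  [0, -0.5, 2.5, 0, 0, 0],
  [0, -0.5, 2.5, 0, 0, 0],
])

```text
time: 13.57
position: [0.6158, -0.274, 0.0249]
tool_rot: [[0.001, 1.0, -0.002], [1.0, -0.001, 0.0], [0.0, -0.002, -1.0]]
force: [-0.4, 0.4, -2.2]
gripper_width: 0.0621
finger_force: 66.4
```

Emit:
arm_command([
  [0, 0, 0, 0, 0, 0],
  [0, 0, 0, 0, 0, 0],
  [0, 0, 0, 0, 0, 0],
  [0, 0, 0, 0, 0, 0],
], hand=1)

```text
time: 13.9
position: [0.616, -0.2741, 0.0251]
tool_rot: [[0.0, 1.0, -0.001], [1.0, -0.0, -0.0], [-0.0, -0.001, -1.0]]
force: [-1.2, 0.2, -0.1]
gripper_width: 0.0854
finger_force: 0.0
```

Emit:
arm_command([
  [0, 0, -10, 0, 0, 0],
  [0, 0, -30, 0, 0, 0],
  [0, 0, -60, 0, 0, 0],
  [0, 0, -95, 0, 0, 0],
  [0, 0, -130, 0, 0, 0],
  [0, 0, -140, 0, 0, 0],
  [0, 0, -140, 0, 0, 0],
  [0, 0, -140, 0, 0, 0],
])

```text
time: 14.57
position: [0.6162, -0.2741, 0.1657]
tool_rot: [[0.0, 1.0, -0.0], [1.0, -0.0, -0.001], [-0.001, -0.0, -1.0]]
force: [-0.7, -0.2, -0.7]
gripper_width: 0.0856
finger_force: 0.0
```

```bash
python3 look.py w7;python3 lids.py w7; python3 -c "
from h import *
go((.483,.0412,.145))"
```

```text
65.70646984690485 279.5192876239216 210.5817027437494 [[1.0, -0.001, -0.0, 0.617], [0.001, 0.947, 0.321, -0.192], [-0.0, -0.321, 0.947, 0.3], [0.0, 0.0, 0.0, 1.0]]
[282. 201.] [ 0.6164 -0.2739] 0.0327
[ 315.  -132.9   19.8] [-0.14 -0.02 -0.03] t 14.62 q [-31.1  28.6  11.7  73.2  -0.1  58.9] F [-0.23 -0.65 -0.16]
```

View pics/w7.png

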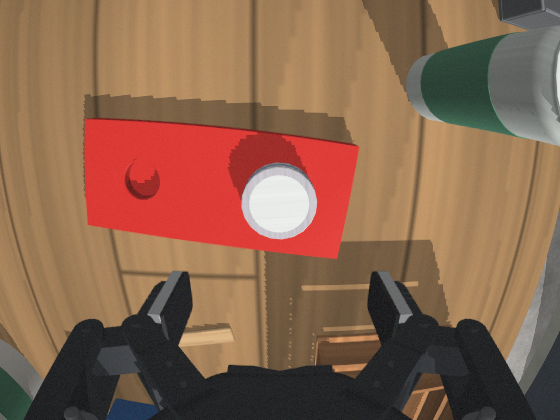

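Tin C stands in the far seat at px (279,200). The free hole is at (143,178) and the rack corners are (87,119), (358,147), (338,258) and (89,224). I check the centring and fetch D.

```bash
python3 -c "
from h import *;import pickle
c=pickle.load(open('w7.pkl','rb'))
P=[cast(c,p,.02,True) for p in[(87,119),(358,147),(338,258),(89,224)]];m=sum(P)/4;u=P[1]-P[0]+P[2]-P[3];u/=np.hypot(*u)
print(m-u*.065,m,m+u*.065,cast(c,(143,178),.02,True))"
```

```text
[ 0.4880482  -0.25646389] [ 0.55249278 -0.26494305] [ 0.61693736 -0.27342221] [ 0.48930762 -0.25485507]
```

Emit:
arm_command([
  [315, -133, 10, 0, 0, 0],
  [315, -133, 10, 0, 0, 0],
  [315, -133, 10, 0, 0, 0],
  [315, -133, 10, 0, 0, 0],
  [315, -133, 10, 0, 0, 0],
  [315, -133, 10, 0, 0, 0],
  [315, -133, 10, 0, 0, 0],
  [315, -133, 10, 0, 0, 0],
  [315, -133, 10, 0, 0, 0],
  [315, -133, 10, 0, 0, 0],
])

```text
time: 15.45
position: [0.4811, 0.0435, 0.1541]
tool_rot: [[-0.003, 1.0, -0.004], [1.0, 0.003, 0.001], [0.001, -0.004, -1.0]]
force: [0.1, -0.5, 0.1]
gripper_width: 0.0853
finger_force: 0.0
```

```bash
python3 look.py w8;python3 lids.py w8; python3 -c "
from h import *
go((.483,.0412,.018))"
```

```text
65.70646984690485 279.5192876239216 210.5817027437494 [[1.0, -0.006, 0.003, 0.482], [0.005, 0.948, 0.32, 0.125], [-0.004, -0.32, 0.948, 0.288], [0.0, 0.0, 0.0, 1.0]]
[422. 230.] [0.609  0.0232] 0.0319
[281. 208.] [0.4829 0.0413] 0.0317
[443.  84.] [0.6155 0.1495] 0.0322
[ -0.9   1.2 136.3] [-0.2  -0.    0.12] t 15.5 q [ -4.9  11.  -16.6  62.6  -0.   84.9] F [ 0.23 -0.3   0.24]
```

Emit:
arm_command([
  [-1, 1.3, 30, 0, 0, 0],
  [-1, 1.3, 65, 0, 0, 0],
  [-1, 1.3, 95, 0, 0, 0],
  [-1, 1.3, 115, 0, 0, 0],
  [-1, 1.3, 128, 0, 0, 0],
  [-1, 1.3, 134, 0, 0, 0],
  [-1, 1.3, 135, 0, 0, 0],
  [-1, 1.3, 135, 0, 0, 0],
  [-1, 1.3, 135, 0, 0, 0],
])

```text
time: 16.25
position: [0.485, 0.0395, 0.0207]
tool_rot: [[0.001, 1.0, -0.001], [1.0, -0.001, -0.0], [-0.0, -0.001, -1.0]]
force: [0.1, -0.4, 0.1]
gripper_width: 0.0855
finger_force: 0.0
```

```bash
python3 -c "
from h import *
go((.483,.0412,.0193))"
```

```text
[ 1.7 -2.   1.4] [-0.05  0.01 -0.06] t 16.25 q [ -5.2  18.7 -28.5  42.9  -0.   84.8] F [ 0.09 -0.36  0.13]
```

Emit:
arm_command([
  [1.7, -2, 1.3, 0, 0, 0],
  [1.7, -2, 1.3, 0, 0, 0],
  [1.7, -2, 1.3, 0, 0, 0],
])

```text
time: 16.5
position: [0.4824, 0.0418, 0.0194]
tool_rot: [[0.0, 1.0, -0.001], [1.0, -0.0, -0.0], [-0.0, -0.001, -1.0]]
force: [0.4, -0.5, 0.2]
gripper_width: 0.0856
finger_force: 0.0
```

Emit:
arm_command([
  [0, 0, 0, 0, 0, 0],
  [0, 0, 0, 0, 0, 0],
  [0, 0, 0, 0, 0, 0],
  [0, 0, 0, 0, 0, 0],
  [0, 0, 0, 0, 0, 0],
  [0, 0, 0, 0, 0, 0],
], hand=0.5)

```text
time: 17.0
position: [0.4825, 0.0417, 0.0196]
tool_rot: [[0.0, 1.0, -0.001], [1.0, -0.0, -0.0], [-0.0, -0.001, -1.0]]
force: [-2.7, -0.1, 8.9]
gripper_width: 0.0622
finger_force: 63.0
```

Emit:
arm_command([
  [0, 0, -5, 0, 0, 0],
  [0, 0, -15, 0, 0, 0],
  [0, 0, -40, 0, 0, 0],
  [0, 0, -70, 0, 0, 0],
  [0, 0, -95, 0, 0, 0],
  [0, 0, -95, 0, 0, 0],
  [0, 0, -95, 0, 0, 0],
])

```text
time: 17.58
position: [0.4831, 0.0417, 0.1149]
tool_rot: [[0.0, 1.0, 0.001], [1.0, -0.0, -0.0], [-0.0, 0.001, -1.0]]
force: [0.1, 0.4, -1.9]
gripper_width: 0.0621
finger_force: 66.3
```

```bash
python3 -c "
from h import *
go((.488,-.256,.11))"
```

```text
[-297.7    5.     5. ] [ 0.05  0.01 -0.02] t 17.58 q [ -5.   12.7 -20.7  56.6  -0.   85. ] F [ 0.11  0.44 -1.89]
```

Emit:
arm_command([
  [-298, 5, 0, 0, 0, 0],
  [-298, 5, 0, 0, 0, 0],
  [-298, 5, 0, 0, 0, 0],
  [-298, 5, 0, 0, 0, 0],
  [-298, 5, 0, 0, 0, 0],
  [-298, 5, 0, 0, 0, 0],
  [-298, 5, 0, 0, 0, 0],
  [-298, 5, 0, 0, 0, 0],
  [-298, 5, 40, 0, 0, 0],
  [-298, 5, 55, 0, 0, 0],
])

```text
time: 18.42
position: [0.4854, -0.2564, 0.0545]
tool_rot: [[0.003, 1.0, -0.005], [1.0, -0.003, 0.003], [0.003, -0.005, -1.0]]
force: [-1.0, 1.7, -2.4]
gripper_width: 0.0618
finger_force: 66.4
```

Emit:
arm_command([
  [0, 0, 0, 0, 0, 0],
  [0, 0, 0, 0, 0, 0],
  [0, 0, 0, 0, 0, 0],
])

```text
time: 18.67
position: [0.4875, -0.2562, 0.0592]
tool_rot: [[0.0, 1.0, -0.002], [1.0, -0.0, -0.0], [-0.0, -0.002, -1.0]]
force: [-0.2, -0.1, -1.1]
gripper_width: 0.0622
finger_force: 66.4
```

```bash
python3 -c "
from h import *
go((.488,-.256,.0253))"
```

```text
[ 0.2  0.6 33.9] [-0.1   0.   -0.01] t 18.67 q [-36.4  21.5 -16.8  51.8  -0.1  53.6] F [-0.2  -0.08 -1.13]
```

Emit:
arm_command([
  [0, 0.5, 12, 0, 0, 0],
  [0, 0.5, 22, 0, 0, 0],
  [0, 0.5, 28, 0, 0, 0],
  [0, 0.5, 32, 0, 0, 0],
  [0, 0.5, 34, 0, 0, 0],
  [0, 0.5, 34, 0, 0, 0],
  [0, 0.5, 34, 0, 0, 0],
  [0, 0.5, 34, 0, 0, 0],
])

```text
time: 19.33
position: [0.4879, -0.2564, 0.0252]
tool_rot: [[0.0, 1.0, -0.001], [1.0, -0.0, -0.0], [-0.0, -0.001, -1.0]]
force: [0.3, -1.1, -1.7]
gripper_width: 0.0621
finger_force: 66.5
```

Emit:
arm_command([
  [0, 0, 0, 0, 0, 0],
  [0, 0, 0, 0, 0, 0],
  [0, 0, 0, 0, 0, 0],
  [0, 0, 0, 0, 0, 0],
  [0, 0, 0, 0, 0, 0],
], hand=1)

```text
time: 19.75
position: [0.4878, -0.2563, 0.025]
tool_rot: [[0.0, 1.0, -0.001], [1.0, -0.0, -0.0], [-0.0, -0.001, -1.0]]
force: [0.5, -0.8, -0.3]
gripper_width: 0.085
finger_force: 0.0
```

Emit:
arm_command([
  [0, 0, -10, 0, 0, 0],
  [0, 0, -30, 0, 0, 0],
  [0, 0, -60, 0, 0, 0],
  [0, 0, -95, 0, 0, 0],
  [0, 0, -130, 0, 0, 0],
  [0, 0, -150, 0, 0, 0],
  [0, 0, -150, 0, 0, 0],
  [0, 0, -150, 0, 0, 0],
])

```text
time: 20.42
position: [0.4883, -0.2565, 0.1766]
tool_rot: [[0.0, 1.0, 0.001], [1.0, -0.0, -0.002], [-0.002, 0.001, -1.0]]
force: [0.2, 0.4, -0.3]
gripper_width: 0.085
finger_force: 0.0
```

```bash
python3 look.py w9;python3 lids.py w9
python3 - <<'E'
from workcell import eyes
import cv2
a=eyes.capture("side")["color"][150:330,180:420,::-1]
cv2.imwrite("pics/side9.png",cv2.resize(a,(720,540),interpolation=2))
E
```

```text
65.70646984690485 279.5192876239216 210.5817027437494 [[1.0, -0.001, -0.001, 0.489], [0.001, 0.947, 0.322, -0.174], [0.001, -0.322, 0.947, 0.31], [0.0, 0.0, 0.0, 1.0]]
[413. 216.] [ 0.617  -0.2735] 0.033
[277. 198.] [ 0.4885 -0.2571] 0.0326
```

View pics/w9.png

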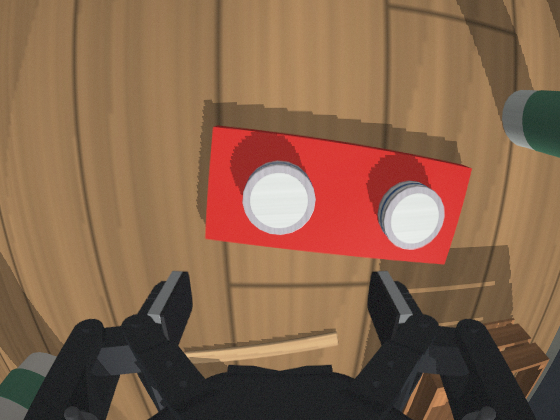

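View pics/side9.png

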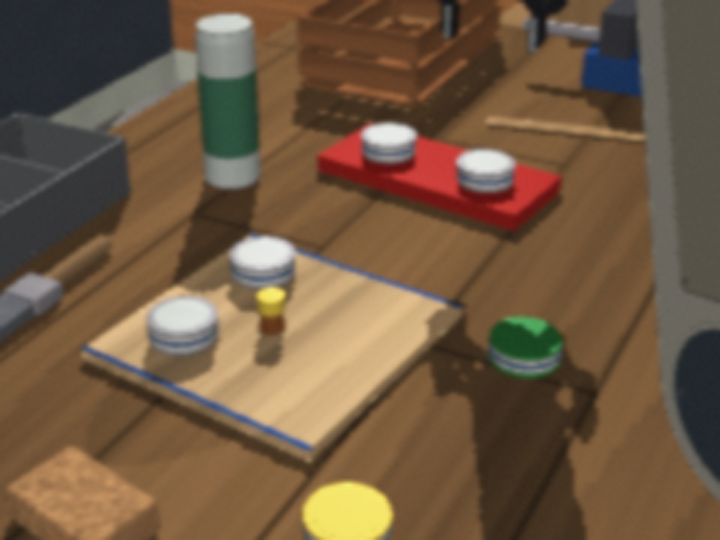

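Both tins are upright and flat in the rack, at wrist px (279,198) and (413,216), each centred within about 1 mm. The two steady tins and the jar stand where they were. I hand the job in.

```bash
python3 -c "
from workcell import ticket
print(ticket.job_done())"
```

```text
the job is handed in; nothing more can be done
None
```

The job is handed in: the two tins that rocked, the pair on the board's side nearest the robot, are upright in the rack's two seats, centred within about 1 mm, and the two steady tins were left standing in place; no pass or fail result came back.

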